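Fill the empty pockets of a thrust roller cage

TASK

Finish loading the roller bearing on the bench: pick up the three loose steel rollers and drop them, one at a time, into the three empty pockets of the brass cage, so that each lies flat on the race, fully down in a pocket of its own. Leave the two rollers that are already in place, and do not disturb the carton, the tape measure or the screwdriver.

Things in the scene. Friction and masses are not known exactly. Their poses are not given: they have to be found in the camera images.
- cage: thrust roller bearing lying flat, immovable: dark steel race (diameter 200 mm, 10 mm thick) under a brass cage (top 20 mm above the bench, rivet heads 1.5 mm more) with five radial pockets every 72 degrees, each 28 mm wide, 64 mm long (26 to 90 mm from the centre), 10 mm deep to the race. A seated roller stands 14 mm above the cage. Origin: centre of underside; x points along pocket_0, pockets count anticlockwise.
- roller_a: loose polished steel cylindrical roller, diameter 24 mm, length 60 mm, 0.21 kg or so; origin at its centre, x along its axis, both ends alike (either way round is right). Starts lying on the bench to the left of the cage, beyond the bench vise (which reaches x = 0.60 at its feet and 0.55 above, up to 190 mm high).
- roller_b: loose polished steel cylindrical roller, diameter 24 mm, length 60 mm, 0.21 kg or so; origin at its centre, x along its axis, both ends alike (either way round is right). Starts lying on the bench to the right of the cage, the nearer of the two there to the robot, past the bench grinder (250 mm high, out to x = 0.48) and beside an upright pegboard at y = -0.41.
- roller_c: loose polished steel cylindrical roller, diameter 24 mm, length 60 mm, 0.21 kg or so; origin at its centre, x along its axis, both ends alike (either way round is right). Starts lying on the bench to the right of the cage, beyond roller_b.
- set_a: same kind of roller, already seated in pocket_0; leave it there.
- set_b: same kind of roller, already seated in pocket_2; leave it there.
- pocket_0 (a point): point at the axis centre of a seated roller in the first pocket of the cage: 58 mm from the cage centre, 22 mm above the bench. The pocket's length runs radially, from the cage's axis through this point. Already holds a roller.
- pocket_1 (a point): point at the axis centre of a seated roller in the second pocket of the cage: 58 mm from the cage centre, 22 mm above the bench. The pocket's length runs radially, from the cage's axis through this point. Empty at the start.
- pocket_2 (a point): point at the axis centre of a seated roller in the third pocket of the cage: 58 mm from the cage centre, 22 mm above the bench. The pocket's length runs radially, from the cage's axis through this point. Already holds a roller.
- pocket_3 (a point): point at the axis centre of a seated roller in the fourth pocket of the cage: 58 mm from the cage centre, 22 mm above the bench. The pocket's length runs radially, from the cage's axis through this point. Empty at the start.
- pocket_4 (a point): point at the axis centre of a seated roller in the fifth pocket of the cage: 58 mm from the cage centre, 22 mm above the bench. The pocket's length runs radially, from the cage's axis through this point. Empty at the start.
- carton: blue carton, 60 x 85 x 60 mm high, between the robot and the cage; origin at the centre of its underside. Bystander.
- tape_measure: yellow and black tape measure, 36 x 82 x 66 mm high, between the robot and the cage; origin at the centre of its underside. Bystander.
- screwdriver: screwdriver with a yellow handle, 171 mm long, 26 mm thick, lying along the right edge of the bench past the rollers; origin at the centre of its underside, y along it towards the handle. Bystander.

How it is judged (in metres and radians):
On the way, in this order (a step that is already met when the one before it is completed fails the run):
1. a first loose roller lies in one of the empty pockets ((((distance between roller_a and pocket_1 below 0.006 m and angle between roller_a's own x axis and vertical between 1.48 and 1.66 rad) or (distance between roller_b and pocket_1 below 0.006 m and angle between roller_b's own x axis and vertical between 1.48 and 1.66 rad) or (distance between roller_c and pocket_1 below 0.006 m and angle between roller_c's own x axis and vertical between 1.48 and 1.66 rad)) or ((distance between roller_a and pocket_3 below 0.006 m and angle between roller_a's own x axis and vertical between 1.48 and 1.66 rad) or (distance between roller_b and pocket_3 below 0.006 m and angle between roller_b's own x axis and vertical between 1.48 and 1.66 rad) or (distance between roller_c and pocket_3 below 0.006 m and angle between roller_c's own x axis and vertical between 1.48 and 1.66 rad)) or ((distance between roller_a and pocket_4 below 0.006 m and angle between roller_a's own x axis and vertical between 1.48 and 1.66 rad) or (distance between roller_b and pocket_4 below 0.006 m and angle between roller_b's own x axis and vertical between 1.48 and 1.66 rad) or (distance between roller_c and pocket_4 below 0.006 m and angle between roller_c's own x axis and vertical between 1.48 and 1.66 rad)))), for 0.2 s.
2. two of the empty pockets are filled (((((distance between roller_a and pocket_1 below 0.006 m and angle between roller_a's own x axis and vertical between 1.48 and 1.66 rad) or (distance between roller_b and pocket_1 below 0.006 m and angle between roller_b's own x axis and vertical between 1.48 and 1.66 rad) or (distance between roller_c and pocket_1 below 0.006 m and angle between roller_c's own x axis and vertical between 1.48 and 1.66 rad)) and ((distance between roller_a and pocket_3 below 0.006 m and angle between roller_a's own x axis and vertical between 1.48 and 1.66 rad) or (distance between roller_b and pocket_3 below 0.006 m and angle between roller_b's own x axis and vertical between 1.48 and 1.66 rad) or (distance between roller_c and pocket_3 below 0.006 m and angle between roller_c's own x axis and vertical between 1.48 and 1.66 rad))) or (((distance between roller_a and pocket_1 below 0.006 m and angle between roller_a's own x axis and vertical between 1.48 and 1.66 rad) or (distance between roller_b and pocket_1 below 0.006 m and angle between roller_b's own x axis and vertical between 1.48 and 1.66 rad) or (distance between roller_c and pocket_1 below 0.006 m and angle between roller_c's own x axis and vertical between 1.48 and 1.66 rad)) and ((distance between roller_a and pocket_4 below 0.006 m and angle between roller_a's own x axis and vertical between 1.48 and 1.66 rad) or (distance between roller_b and pocket_4 below 0.006 m and angle between roller_b's own x axis and vertical between 1.48 and 1.66 rad) or (distance between roller_c and pocket_4 below 0.006 m and angle between roller_c's own x axis and vertical between 1.48 and 1.66 rad))) or (((distance between roller_a and pocket_3 below 0.006 m and angle between roller_a's own x axis and vertical between 1.48 and 1.66 rad) or (distance between roller_b and pocket_3 below 0.006 m and angle between roller_b's own x axis and vertical between 1.48 and 1.66 rad) or (distance between roller_c and pocket_3 below 0.006 m and angle between roller_c's own x axis and vertical between 1.48 and 1.66 rad)) and ((distance between roller_a and pocket_4 below 0.006 m and angle between roller_a's own x axis and vertical between 1.48 and 1.66 rad) or (distance between roller_b and pocket_4 below 0.006 m and angle between roller_b's own x axis and vertical between 1.48 and 1.66 rad) or (distance between roller_c and pocket_4 below 0.006 m and angle between roller_c's own x axis and vertical between 1.48 and 1.66 rad))))), for 0.2 s.
3. all three are filled (((distance between roller_a and pocket_1 below 0.006 m and angle between roller_a's own x axis and vertical between 1.48 and 1.66 rad) or (distance between roller_b and pocket_1 below 0.006 m and angle between roller_b's own x axis and vertical between 1.48 and 1.66 rad) or (distance between roller_c and pocket_1 below 0.006 m and angle between roller_c's own x axis and vertical between 1.48 and 1.66 rad)) and ((distance between roller_a and pocket_3 below 0.006 m and angle between roller_a's own x axis and vertical between 1.48 and 1.66 rad) or (distance between roller_b and pocket_3 below 0.006 m and angle between roller_b's own x axis and vertical between 1.48 and 1.66 rad) or (distance between roller_c and pocket_3 below 0.006 m and angle between roller_c's own x axis and vertical between 1.48 and 1.66 rad)) and ((distance between roller_a and pocket_4 below 0.006 m and angle between roller_a's own x axis and vertical between 1.48 and 1.66 rad) or (distance between roller_b and pocket_4 below 0.006 m and angle between roller_b's own x axis and vertical between 1.48 and 1.66 rad) or (distance between roller_c and pocket_4 below 0.006 m and angle between roller_c's own x axis and vertical between 1.48 and 1.66 rad))), for 0.2 s.
At the end, for the whole second after the job is handed in: Each of pocket_1, pocket_3 and pocket_4 holds one of the loose rollers, its centre within 6 mm of the pocket's point and its axis level within 5 degrees, at rest; set_a and set_b still lie so in pocket_0 and pocket_2 (all of step 3 and distance between set_a and pocket_0 below 0.006 m and angle between set_a's own x axis and vertical between 1.48 and 1.66 rad and distance between set_b and pocket_2 below 0.006 m and angle between set_b's own x axis and vertical between 1.48 and 1.66 rad and linear speed of each of roller_a, roller_b, roller_c below 0.02 m/s); the robot touches nothing.
It fails at once if the roller already in place is shifted more than 12 mm (distance of set_a from where it was at the start of the episode above 0.012 m).
It fails at once if the roller already in place is shifted more than 12 mm (distance of set_b from where it was at the start of the episode above 0.012 m).
It fails at once if the carton is shifted more than 25 mm (distance of carton from where it was at the start of the episode above 0.025 m).
It fails at once if the tape measure is shifted more than 25 mm (distance of tape_measure from where it was at the start of the episode above 0.025 m).
It fails at once if the screwdriver is shifted more than 25 mm (distance of screwdriver from where it was at the start of the episode above 0.025 m).
It also fails if it takes over 61 s, if anything falls off the work surface, if the arm or the gripper's body presses on something with over 40 N, if the wrist force passes 120 N, or if a joint passes its speed limit or range.

ROBOT

A 7-joint arm with a two-finger parallel gripper is mounted at the origin on the work surface; the furniture and walls round the work are solid. World frame = base frame: x ahead of the robot, y to its left, z up, the work surface at z = 0. Lengths are in mm, angles in rad, forces in N, time in s.
With the tool pointing down it reaches from about 425 to 925 mm from the base axis. Payload 6.8 kg.
Tool frame: the origin (TCP) lies midway between the tips of the shut fingers; the grasp point (between the pads) lies grasp_offset behind it (grasp_offset is the distance from the TCP to the grasp point, in mm); z points along the fingers, y is the line along which they close (so a half turn about z gives the same grasp; the last joint's range is limited). The gripper opens to 85 mm and grips with 20 to 120 N. Pads are 22 mm wide; open, the fingers measure 114 mm over their backs; the gripper's body (76 mm by 85 mm) begins 54 mm behind the grasp point. The pads swing forward as they close: fully open they stand 13 mm farther back than shut.
Start: joints at [-1.359, 0.477, 0.022, 1.555, -0.011, 1.109, -0.083], TCP at [212.201, 640.795, 231.308] pointing down, gripper open.
Joint ranges: [-2.96, 2.96], [-0.34, 2.1], [-1.41, 1.46], [0.24, 2.44], [-1.37, 4.51], [0.17, 1.92], [-2.96, 2.96]. Speed limits (rad/s): [2.39, 2.39, 3.14, 3.14, 3.14, 3.14, 3.14].

INTERFACE

Orientations are given as a unit quaternion [x, y, z, w].
In Python, from station import * gives the robot as it stands.
- The arm moves only by the tool move_arm, never from a script. Its argument "targets" is a list of rows, each an object with "rotation": the turn, a rotation vector about the tool's x, y, z in rad, a list of three; "offset": the shift along the tool's x, y, z in m, a list of three; "hand": the finger opening in m, from 0 to 0.0854. In form: [{"rotation": [ax, ay, az], "offset": [tx, ty, tz], "hand": hand}, ...]. A call has 1 to 8 rows; each row shifts and turns the commanded pose from where the row before left it, along the tool's axes as they then stand; what a row does not reach is not made up. A row lasts 1/8 s, in which the tool goes at most 62.5 mm and 10.7 degrees, less where a joint would pass 70% of its speed; a pose out of reach is approached as far as the arm can. A call is refused whole if a number of a shift passes 0.0625 or a number of a turn 0.188, either way. A call with a gripper value outside its range is refused whole. The fingers move at their own pace and stop on an object; "force" is the grip in N (left out, the last holds). Time passes only in rows, so rows that do not move let the fingers close. It gives the time, the measured TCP pose, the force, the opening and the grip force at its end, in the units of the state.
- read_state(): the state, without advancing time (a new reading comes with each control period).
- get_image(name): name is "side" or "top" or "wrist"; returns a dict with "color" (400x640x3 uint8, red, green, blue), "intrinsics" (3x3 intrinsics, pixels), "dist" ([k1, k2, p1, p2, k3] as OpenCV has them; the pictures are not rectified), "view" (4x4, takes a point from world to camera coordinates). Camera axes: x right, y down, z forward; pixel columns grow to the right and rows downward; lengths in mm; the calibration is good to about 2 mm. A picture is of the moment at which its call begins. There is no depth.
- hand_in(): hands the job in; it is judged then, once.
Trained networks look in a picture, given as the dict that the camera call returned (one of the last four; its "shot" number tells which), for a name from the list of things; names that differ only in an ending like _2 or _b are one class to them, and where a whole thing is asked for, a point or a joint stands for the part that bears it (a point fixed in the world has none). Each returns a list of dicts, best first, with "p" (0 to 1); they miss things now and then, are a little off and sometimes report something else, mostly with a low value. They report only what shows in the picture. A call takes as long as a camera call.
- recognise(query, picture): "extent" ([left, top, right, bottom] in pixels, round what is visible of it).
- silhouettes(query, picture): "mask" (400x640 bool, what is visible of it) and "extent" ([left, top, right, bottom] in pixels, round what is visible of it).
- landmark_of(query, picture): "point" ([column, row] in pixels: a listed point, or the origin of a listed thing).
The state is a dict: "clock": time; "q": joint angles; "joint_vel": joint speeds; "tau": joint torques, N m; "eef_pos": TCP position; "tool_rot": TCP orientation; "force": force on the tool from outside, world axes, zero at the start; "wrist_torque": the same for the moment, N m; "opening": finger opening in mm; "grasp_force": force on a finger pad.
Only numpy, scipy, OpenCV 4.12 (cv2) and the standard library are available. Lean on these libraries where they do the work, as an engineer would, in place of code of your own. Each camera call takes 0.05 s, during which the arm holds its last target. There are 200 camera calls.

## Working session

There is one attempt and no reset: what is moved stays moved. The work goes in short steps, Python scripts to look and compute and a tool call to move; the robot and the scene stay as the last step left them, time stands still between calls to the robot, and variables do not carry over. Pictures are saved under pics/ and viewed, at most 14 in all, crops included, and the job is handed in when it is done.

Besides the shell and the picture viewer there is one more tool, called after "Request:" by a JSON object that holds its "op" and its "data", one argument or row to a line. move_arm: Moves the arm, as the interface text tells. Its arguments: {"type":"object","properties":{"targets":{"type":"array"},"force":{"type":"number"}},"required":["targets"]}

```bash
mkdir -p pics; ls; cat > h.py <<'E'
from station import *
import numpy as np, cv2
from scipy.spatial.transform import Rotation as R
def px2w(im,uv,z):
    K=np.array(im['intrinsics'],float);V=np.array(im['view'],float)
    p=cv2.undistortPoints(np.array(uv,float).reshape(-1,1,2),K,np.array(im['dist'],float)).reshape(-1,2)
    d=np.c_[p,np.ones(len(p))]@V[:3,:3]; c=-V[:3,:3].T@V[:3,3]
    return c+d*((z-c[2])/d[:,2])[:,None]
def w2px(im,P):
    V=np.array(im['view'],float)
    return cv2.projectPoints(np.array(P,float).reshape(-1,1,3),cv2.Rodrigues(V[:3,:3])[0],V[:3,3],np.array(im['intrinsics'],float),np.array(im['dist'],float))[0].reshape(-1,2)
def save(im,n): cv2.imwrite('pics/'+n,im['color'][:,:,::-1])
def st():
    s=read_state(); r=R.from_quat(s['tool_rot']).as_matrix()
    print('t',s['clock'],'pos',np.round(s['eef_pos'],1),'x',np.round(r[:,0],3),'y',np.round(r[:,1],3),'z',np.round(r[:,2],3),'open',s['opening'],'gf',s['grasp_force'],'q',np.round(s['q'],2)); return s
E
python3 - <<'E'
from h import *
s=st(); print(s.keys(), [ (k,s[k]) for k in s if 'grasp' in k])
for n in ('top','side'):
    im=get_image(n); save(im,n+'0.png'); V=im['view']; print(n,-V[:3,:3].T@V[:3,3])
    for q in ('cage','roller_a','set_a','pocket_0','pocket_1','pocket_3','carton','tape_measure','screwdriver'):
        try:
            for d in landmark_of(q,im)[:6]: print(q,round(d['p'],2),np.round(d['point'],1),np.round(px2w(im,d['point'],0 if q in('cage','carton','tape_measure','screwdriver') else (22 if 'p' in q or 's' in q else 12))[0],0))
        except Exception as e: print(q,e)
E
```

```text
pics
t 0.0 pos [212.  640.2 230.3] x [-0.949  0.314 -0.   ] y [ 0.314  0.949 -0.002] z [-0.    -0.002 -1.   ] open 85.17505915723451 gf 0.0 q [-1.36  0.48  0.02  1.56 -0.01  1.11 -0.08]
dict_keys(['clock', 'q', 'joint_vel', 'tau', 'eef_pos', 'tool_rot', 'force', 'wrist_torque', 'grasp_force', 'opening']) [('grasp_force', 0.0)]
top [ 492.78409897  -73.70717612 1190.1436327 ]
cage 0.83 [272.4 186.5] [624.  27.   0.]
cage 0.33 [279.2 161.5] [687.   9.   0.]
roller_a 0.77 [380.7 205.2] [ 570. -239.   12.]
roller_a 0.7 [199.9 172. ] [664. 205.  12.]
roller_a 0.5 [373.7 172.2] [ 652. -225.   12.]
set_a 0.72 [279.8 162.3] [681.   6.  22.]
set_a 0.49 [277.8 209.8] [564.  13.  22.]
pocket_0 0.88 [295.9 186. ] [622. -32.  22.]
pocket_0 0.86 [278.6 160. ] [687.   9.  22.]
pocket_0 0.81 [251.8 200.4] [589.  77.  22.]
pocket_0 0.63 [253.7 168.9] [667.  71.  22.]
pocket_0 0.59 [279.4 207.4] [570.   9.  22.]
pocket_1 0.88 [295.9 186. ] [622. -32.  22.]
pocket_1 0.86 [278.6 160. ] [687.   9.  22.]
pocket_1 0.81 [251.8 200.4] [589.  77.  22.]
pocket_1 0.63 [253.7 168.9] [667.  71.  22.]
pocket_1 0.59
[... 911 characters left out ...]
] [598.  72.  22.]
pocket_0 0.75 [271.5 256.9] [668.  64.  22.]
pocket_0 0.68 [316.3 240.4] [573.  -0.  22.]
pocket_1 0.95 [299.9 229.4] [620. -32.  22.]
pocket_1 0.81 [269.6 235.9] [689.  -1.  22.]
pocket_1 0.77 [300.6 262.7] [598.  72.  22.]
pocket_1 0.75 [271.5 256.9] [668.  64.  22.]
pocket_1 0.68 [316.3 240.4] [573.  -0.  22.]
pocket_3 0.95 [299.9 229.4] [620. -32.  22.]
pocket_3 0.81 [269.6 235.9] [689.  -1.  22.]
pocket_3 0.77 [300.6 262.7] [598.  72.  22.]
pocket_3 0.75 [271.5 256.9] [668.  64.  22.]
pocket_3 0.68 [316.3 240.4] [573.  -0.  22.]
carton 0.7 [374.5 227.3] [435. -84.   0.]
tape_measure 0.83 [371.8 256.8] [438.  16.   0.]
screwdriver 0.51 [338.8 163.6] [ 558. -355.    0.]
```

View pics/top0.png

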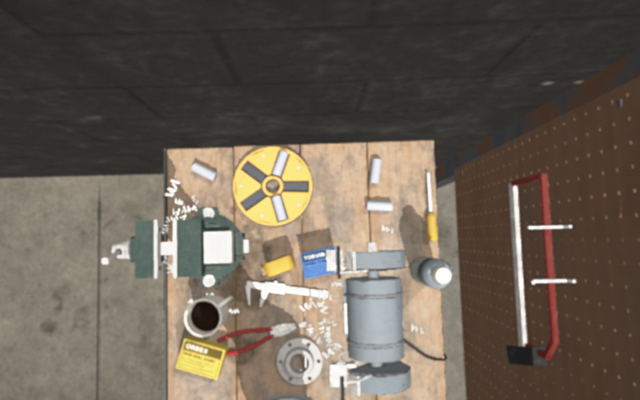

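View pics/side0.png

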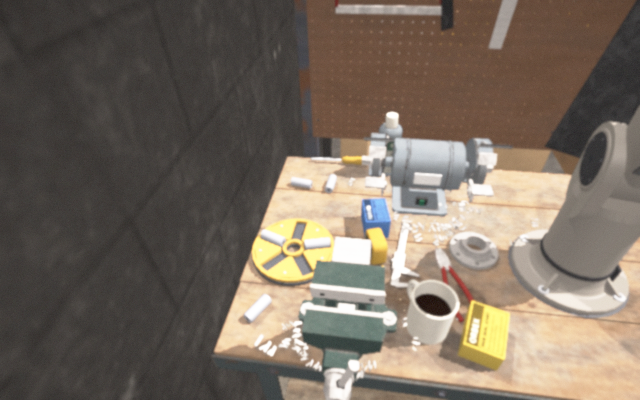

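```bash
cat >> h.py <<'E'
def plan(pos,yaw,n=None,hand=.0854,s=None):
    "rows to bring TCP to pos (mm) with tool y at yaw deg (mod 180, nearest), tool down"
    s=s or read_state(); p=np.array(s['eef_pos'],float); r=R.from_quat(s['tool_rot'])
    y=r.as_matrix()[:,1]; cur=np.degrees(np.arctan2(y[1],y[0]))
    dy=(yaw-cur+90)%180-90 if not isinstance(yaw,str) else (float(yaw)-cur+180)%360-180
    c=np.radians(cur+dy); Y=np.array([np.cos(c),np.sin(c),0]);Z=np.array([0,0,-1.]);G=R.from_matrix(np.c_[np.cross(Y,Z),Y,Z])
    rv=(r.inv()*G).as_rotvec(); d=np.array(pos)-p
    m=int(np.ceil(max(np.linalg.norm(d)/58,np.linalg.norm(rv)/.18,1))); n=n or m
    out=[];step=R.from_rotvec(np.round(rv/n,3))
    for i in range(n):
        t=np.array(pos); o=np.round(r.inv().apply((t-p)/(n-i))/1000,4); p=p+r.apply(o*1000); r=r*step
        out.append('{"rotation":%s,"offset":%s,"hand":%g}'%(list(np.round(rv/n,3)),list(o),hand))
    print('dyaw',round(dy,1),'n',n); print(',\n'.join(out).replace('np.float64(','').replace(')',''))
E
python3 - <<'E'
from h import *
import station
print([k for k in dir(station) if not k.startswith('_')], getattr(station,'grasp_offset',None))
plan([655,205,235],148)
E
```

```text
['IKError', 'get_image', 'grasp_offset', 'hand_in', 'landmark_of', 'read_state', 'recognise', 'silhouettes'] 18.700000000000003
dyaw 76.3 n 11
{"rotation":[0.0, 0.0, -0.121],"offset":[-0.0507, -0.025, -0.0003],"hand":0.0854},
{"rotation":[0.0, 0.0, -0.121],"offset":[-0.0473, -0.0309, -0.0003],"hand":0.0854},
{"rotation":[0.0, 0.0, -0.121],"offset":[-0.0432, -0.0364, -0.0003],"hand":0.0854},
{"rotation":[0.0, 0.0, -0.121],"offset":[-0.0385, -0.0413, -0.0004],"hand":0.0854},
{"rotation":[0.0, 0.0, -0.121],"offset":[-0.0332, -0.0457, -0.0003],"hand":0.0854},
{"rotation":[0.0, 0.0, -0.121],"offset":[-0.0275, -0.0493, -0.0004],"hand":0.0854},
{"rotation":[0.0, 0.0, -0.121],"offset":[-0.0213, -0.0523, -0.0003],"hand":0.0854},
{"rotation":[0.0, 0.0, -0.121],"offset":[-0.0149, -0.0545, -0.0004],"hand":0.0854},
{"rotation":[0.0, 0.0, -0.121],"offset":[-0.0082, -0.0559, -0.0003],"hand":0.0854},
{"rotation":[0.0, 0.0, -0.121],"offset":[-0.0014, -0.0565, -0.0004],"hand":0.0854},
{"rotation":[0.0, 0.0, -0.121],"offset":[0.0055, -0.0562, -0.0003],"hand":0.0854}
```

Request:
{"op": "move_arm", "data": {
  "targets": [
    {"rotation":[0,0,-0.121],"offset":[-0.051,-0.025,0],"hand":0.085},
    {"rotation":[0,0,-0.121],"offset":[-0.047,-0.031,0],"hand":0.085},
    {"rotation":[0,0,-0.121],"offset":[-0.043,-0.036,0],"hand":0.085},
    {"rotation":[0,0,-0.121],"offset":[-0.0385,-0.041,0],"hand":0.085},
    {"rotation":[0,0,-0.121],"offset":[-0.033,-0.046,0],"hand":0.085},
    {"rotation":[0,0,-0.121],"offset":[-0.0275,-0.049,0],"hand":0.085}
  ]
}}

```text
clock: 1.75
eef_pos: [454.5, 402.2, 231.6]
tool_rot: [-0.204, 0.979, 0.0, 0.0]
force: [1.2, -0.1, 0.6]
opening: 84.7
grasp_force: 0.0
```

Request:
{"op": "move_arm", "data": {
  "targets": [
    {"rotation":[0,0,-0.121],"offset":[-0.021,-0.052,0],"hand":0.085},
    {"rotation":[0,0,-0.121],"offset":[-0.015,-0.0545,0],"hand":0.085},
    {"rotation":[0,0,-0.121],"offset":[-0.008,-0.056,0],"hand":0.085},
    {"rotation":[0,0,-0.121],"offset":[-0.001,-0.0565,0],"hand":0.085},
    {"rotation":[0,0,-0.121],"offset":[0.0055,-0.056,0],"hand":0.085},
    {"rotation":[0,0,0],"offset":[0,0,0],"hand":0.085}
  ]
}}

```text
clock: 2.5
eef_pos: [657.2, 198.5, 230.9]
tool_rot: [-0.481, 0.877, -0.002, -0.0]
force: [0.5, -0.4, 0.5]
opening: 85.2
grasp_force: 0.0
```

```bash
python3 - <<'E'
from h import *
s=st(); im=get_image('wrist'); save(im,'w1.png'); V=im['view']; print(-V[:3,:3].T@V[:3,3],V[2,:3])
for q in ('roller_a','pocket_0','cage'):
    for d in landmark_of(q,im)[:6]: print(q,round(d['p'],2),np.round(d['point'],1),np.round(px2w(im,d['point'],{'r':12,'p':22,'c':20}[q[0]])[0],1))
for d in silhouettes('roller_a',im)[:4]:
    c=cv2.findContours(d['mask'].astype('uint8'),0,2)[0]; print('rect',d['p'],d['extent'],cv2.minAreaRect(max(c,key=len)))
E
```

```text
t 2.5 pos [657.2 198.5 230.9] x [-0.538 -0.843  0.002] y [-0.843  0.538 -0.003] z [ 0.002 -0.003 -1.   ] open 85.24508069534197 gf 0.0 q [-0.35  0.5  -0.05  1.52  0.03  1.12  2.16]
[614.13110296 132.09971545 374.62746219] [ 0.16915058  0.25907891 -0.95092913]
roller_a 0.55 [320.7 169.6] [665.  196.7  12. ]
pocket_0 0.76 [313.9  14.9] [593.7  76.1  22. ]
pocket_0 0.58 [248.8  55.1] [661.1  71.5  22. ]
rect 0.61 [305.5, 137.5, 335.3, 202.1] ((318.3896789550781, 169.17587280273438), (62.034976959228516, 24.166234970092773), 85.2363510131836)
rect 0.5 [145.6, 0.7, 368.4, 104.5] ((252.5, 51.0), (102.0, 223.0), 90.0)
```

View pics/w1.png

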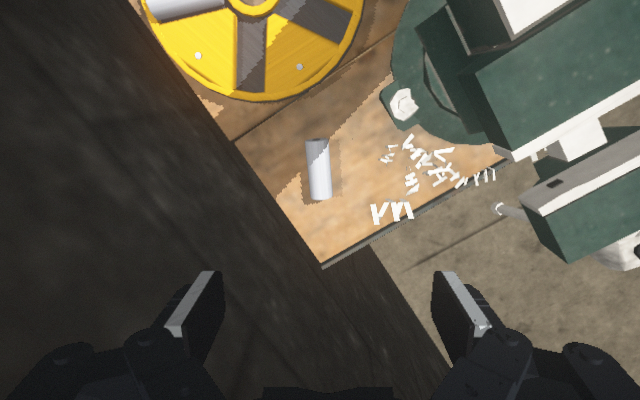

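```bash
cat >> h.py <<'E'
from scipy.optimize import minimize
def fit_roller(im,mask,z=12.,guess=None,yaw0=0):
    a=np.linspace(0,2*np.pi,24); L=np.array([[sx*30,12*np.cos(t),12*np.sin(t)] for sx in(-1,1) for t in a])
    S=4; M=cv2.resize(mask.astype('uint8'),None,fx=S,fy=S,interpolation=0)
    def f(v):
        c,s_=np.cos(v[2]*.03),np.sin(v[2]*.03); W=np.c_[v[0]+c*L[:,0]-s_*L[:,1],v[1]+s_*L[:,0]+c*L[:,1],z+L[:,2]]
        h=cv2.convexHull(((w2px(im,W)+.5)*S).astype(np.float32)).astype(np.int32); I=np.zeros_like(M); cv2.fillConvexPoly(I,h,1)
        return 1-(I&M).sum()/(I|M).sum()
    if guess is None:
        ys,xs=np.nonzero(mask); guess=px2w(im,[xs.mean(),ys.mean()],z)[0]
    best=min((minimize(f,[guess[0],guess[1],(yaw0+k)/.03],method='Nelder-Mead',options=dict(initial_simplex=[[guess[0],guess[1],(yaw0+k)/.03],[guess[0]+6,guess[1],(yaw0+k)/.03],[guess[0],guess[1]+6,(yaw0+k)/.03],[guess[0],guess[1],(yaw0+k)/.03+5]])) for k in np.arange(0,np.pi,np.pi/6)),key=lambda r:r.fun)
    x,y,t=best.x; return np.round([x,y,np.degrees(t*.03)%180,1-best.fun],2)
E
python3 - <<'E'
from h import *
im=get_image('wrist')
d=silhouettes('roller_a',im)[0]; print(d['extent'])
v=fit_roller(im,d['mask']); print(v)
im=get_image('top')
for d in silhouettes('roller_a',im)[:5]: print('top',round(d['p'],2),d['extent'],fit_roller(im,d['mask']))
plan([v[0],v[1],60],v[2]+90)
E
```

```text
[298.3, 133.6, 324.9, 194.3]
[666.24 194.75  62.25   0.95]
top 0.72 [191.5, 165.7, 217.0, 182.1] [664.16 195.92  62.62   0.86]
top 0.65 [368.5, 158.7, 383.1, 186.3] [ 655.45 -226.99  172.93    0.92]
dyaw 4.2 n 3
{"rotation":[0.0, 0.0, -0.025],"offset":[0.001, -0.0057, 0.0572],"hand":0.0854},
{"rotation":[0.0, 0.0, -0.025],"offset":[0.0012, -0.0057, 0.0571],"hand":0.0854},
{"rotation":[0.0, 0.0, -0.025],"offset":[0.0013, -0.0058, 0.0572],"hand":0.0854}
```

Request:
{"op": "move_arm", "data": {
  "targets": [
    {"rotation":[0,0,-0.025],"offset":[0.001,-0.0057,0.056],"hand":0.055},
    {"rotation":[0,0,-0.025],"offset":[0.001,-0.0057,0.056],"hand":0.055},
    {"rotation":[0,0,-0.025],"offset":[0.001,-0.0055,0.056],"hand":0.055},
    {"rotation":[0,0,0],"offset":[0,0,0.02],"hand":0.055},
    {"rotation":[0,0,0],"offset":[0,0,0],"hand":0.055},
    {"rotation":[0,0,0],"offset":[0,0,0],"hand":0.055}
  ],
  "force": 40
}}

```text
clock: 3.7
eef_pos: [668.4, 195.2, 46.0]
tool_rot: [-0.517, 0.856, -0.0, 0.002]
force: [0.0, -0.8, 0.5]
opening: 55.2
grasp_force: 0.0
```

```bash
python3 - <<'E'
from h import *
st(); im=get_image('wrist'); st(); save(im,'w2.png')
for d in silhouettes('roller_a',im)[:3]: print(d['p'],d['extent'],fit_roller(im,d['mask']))
plan([665.5,195,6],152.5,2,.055)
E
```

```text
t 3.7 pos [668.4 195.2  46. ] x [-0.466 -0.885 -0.003] y [-0.885  0.466 -0.003] z [ 0.004  0.002 -1.   ] open 55.168533139943925 gf 0.0 q [-0.33  0.71 -0.07  1.63  0.06  0.81  2.23]
t 3.75 pos [668.5 195.2  46.2] x [-0.466 -0.885 -0.003] y [-0.885  0.466 -0.003] z [ 0.004  0.002 -1.   ] open 55.090774899604384 gf 0.0 q [-0.33  0.71 -0.07  1.63  0.06  0.81  2.23]
0.84 [307.7, 178.2, 357.6, 299.6] [666.14 194.95  62.05   0.97]
dyaw 0.3 n 2
{"rotation":[-0.001, 0.002, -0.002],"offset":[0.0007, 0.0013, 0.02],"hand":0.055},
{"rotation":[-0.001, 0.002, -0.002],"offset":[0.0007, 0.0013, 0.02],"hand":0.055}
```

View pics/w2.png

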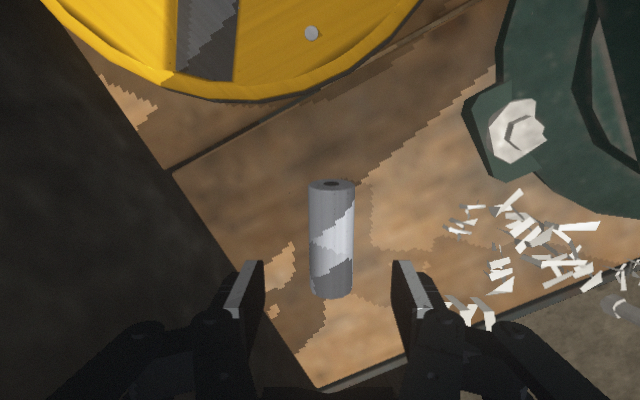

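Request:
{"op": "move_arm", "data": {
  "targets": [
    {"rotation":[0,0,0],"offset":[0.0005,0.001,0.02],"hand":0.055},
    {"rotation":[0,0,0],"offset":[0.0005,0.001,0.02],"hand":0.055},
    {"rotation":[0,0,0],"offset":[0,0,0],"hand":0.055},
    {"rotation":[0,0,0],"offset":[0,0,0],"hand":0.015},
    {"rotation":[0,0,0],"offset":[0,0,0],"hand":0.015},
    {"rotation":[0,0,0],"offset":[0,0,0],"hand":0.015},
    {"rotation":[0,0,0],"offset":[0,0,0],"hand":0.015}
  ],
  "force": 40
}}

```text
clock: 4.68
eef_pos: [665.1, 194.3, 3.9]
tool_rot: [-0.517, 0.856, -0.0, 0.001]
force: [0.4, 0.7, 1.3]
opening: 22.5
grasp_force: 39.5
```

```bash
python3 - <<'E'
from h import *
plan([661,70,150],141,5,.015)
E
```

```text
dyaw -11.2 n 5
{"rotation":[-0.0, 0.0, 0.039],"offset":[0.0224, -0.0109, -0.0292],"hand":0.015},
{"rotation":[-0.0, 0.0, 0.039],"offset":[0.0219, -0.0117, -0.0292],"hand":0.015},
{"rotation":[-0.0, 0.0, 0.039],"offset":[0.0214, -0.0126, -0.0292],"hand":0.015},
{"rotation":[-0.0, 0.0, 0.039],"offset":[0.0209, -0.0134, -0.0293],"hand":0.015},
{"rotation":[-0.0, 0.0, 0.039],"offset":[0.0204, -0.0142, -0.0292],"hand":0.015}
```

Request:
{"op": "move_arm", "data": {
  "targets": [
    {"rotation":[0,0,0],"offset":[0,0,-0.05],"hand":0.015},
    {"rotation":[0,0,0.039],"offset":[0.022,-0.011,-0.03],"hand":0.015},
    {"rotation":[0,0,0.039],"offset":[0.022,-0.012,-0.03],"hand":0.015},
    {"rotation":[0,0,0.039],"offset":[0.021,-0.0125,-0.02],"hand":0.015},
    {"rotation":[0,0,0.039],"offset":[0.021,-0.0135,-0.02],"hand":0.015},
    {"rotation":[0,0,0.039],"offset":[0.0205,-0.014,0],"hand":0.015},
    {"rotation":[0,0,0],"offset":[0,0,0],"hand":0.015},
    {"rotation":[0,0,0],"offset":[0,0,0],"hand":0.015}
  ]
}}

```text
clock: 5.68
eef_pos: [660.2, 70.8, 152.1]
tool_rot: [-0.431, 0.902, 0.001, -0.001]
force: [-0.1, 1.2, -2.0]
opening: 22.4
grasp_force: 39.8
```

```bash
python3 - <<'E'
from h import *
st(); im=get_image('wrist'); save(im,'w3.png'); np.save('w3.npy',im,allow_pickle=True); st()
for q in ('pocket_0','cage','set_a'):
    for d in landmark_of(q,im)[:6]: print(q,round(d['p'],2),np.round(d['point'],1),np.round(px2w(im,d['point'],{'s':22,'p':22,'c':20}[q[0]])[0],1))
E
```

```text
t 5.675 pos [660.2  70.8 152.1] x [-0.628 -0.778  0.001] y [-0.778  0.628  0.002] z [-0.002  0.    -1.   ] open 22.42143361144871 gf 39.81690466403961 q [-0.19  0.54 -0.02  1.65  0.01  0.96  2.25]
t 5.725 pos [660.3  71.5 152.2] x [-0.627 -0.779  0.001] y [-0.779  0.627  0.002] z [-0.002  0.001 -1.   ] open 22.807050757196418 gf 39.81699049472809 q [-0.19  0.54 -0.02  1.65  0.01  0.96  2.25]
pocket_0 0.76 [276.1  46.5] [621.9 -32.7  22. ]
pocket_0 0.66 [400.6 141.4] [592.5  75.5  22. ]
pocket_0 0.55 [325.2 192.9] [662.3  71.1  22. ]
set_a 0.77 [253.8 142.9] [679.4   6.6  22. ]
set_a 0.69 [375.3  45.4] [567.8  10.1  22. ]
```

View pics/w3.png

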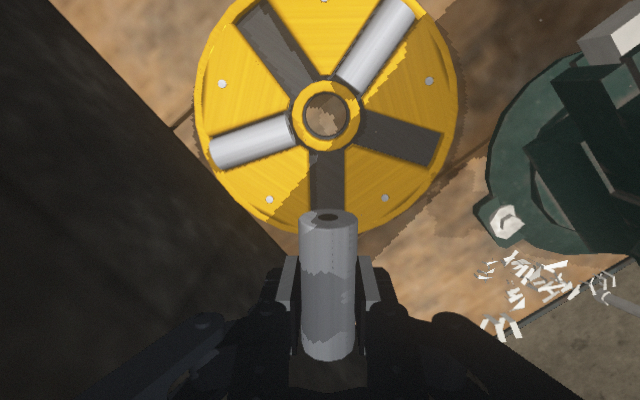

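```bash
cat >> h.py <<'E'
from scipy.optimize import least_squares
def rivets(im,c=(624.8,26.1),yaw=-92.7,r=78,show=True):
    "find rivet blobs near predicted; fit cage centre/yaw(pocket_1 dir)"
    g=im['color'].astype(int); hsv=cv2.cvtColor(im['color'],cv2.COLOR_RGB2HSV); m=((hsv[:,:,1]<110)&(hsv[:,:,2]>120)).astype('uint8')
    n,lab,stt,cen=cv2.connectedComponentsWithStats(m)
    C=[(cen[i],px2w(im,cen[i],21.5)[0]) for i in range(1,n) if 8<stt[i,4]<200]
    return [(np.round(p,1),np.round(w[:2],1),round(float(np.hypot(*(w[:2]-c))),1),round(float((np.degrees(np.arctan2(w[1]-c[1],w[0]-c[0]))-yaw-36+36)%72-36),1)) for p,w in C if 40<np.hypot(*(w[:2]-c))<100]
def fitc(pts):
    def f(v): return np.concatenate([np.array(p)-v[:2]-v[3]*np.array([np.cos(a),np.sin(a)]) for p in pts for a in [np.radians(v[2]+36+72*round((np.degrees(np.arctan2(p[1]-v[1],p[0]-v[0]))-v[2]-36)/72))]])
    r=least_squares(f,[624.8,26.1,-92.7,78]); return np.round(r.x,2),np.abs(r.fun).max()
E
python3 - <<'E'
from h import *
im=np.load('w3.npy',allow_pickle=True).item()
R_=rivets(im)
for x in R_: print(x)
print(fitc([x[1] for x in R_ if 65<x[2]<90]))
im=get_image('wrist')
for d in silhouettes('roller_a',im)[:4]: print(d['p'],d['extent'],fit_roller(im,d['mask'],z=read_state()['eef_pos'][2]+8.1))
st()
E
```

```text
(array([323.5,   0.4]), array([578.4, -34. ]), 75.9, 1.0)
(array([428.6,  80.5]), array([551.9,  52.7]), 77.7, 0.7)
(array([221.7,  83.3]), array([668.4, -39.1]), 78.5, 0.5)
(array([384.5, 197.3]), array([628. , 103.8]), 77.8, 0.3)
(array([269.1, 199. ]), array([700.3,  47. ]), 78.3, 0.2)
(array([625.4 ,  26.08, -92.17,  77.61]), np.float64(0.9634051839712754))
0.68 [298.3, 210.4, 360.5, 363.5] [661.27  72.55  51.01   0.96]
t 5.975 pos [660.8  71.2 153. ] x [-0.628 -0.779  0.   ] y [-0.779  0.628  0.001] z [-0.  0. -1.] open 22.441326691240082 gf 39.81698155403137 q [-0.19  0.54 -0.02  1.65  0.01  0.96  2.25]
```

Request:
{"op": "move_arm", "data": {
  "targets": [
    {"rotation":[0,0,-0.012],"offset":[0.0008,0,0.045],"hand":0.015},
    {"rotation":[0,0,0],"offset":[0,0,0.045],"hand":0.015},
    {"rotation":[0,0,0],"offset":[0,0,0.03],"hand":0.015},
    {"rotation":[0,0,0],"offset":[0,0,0.006],"hand":0.015},
    {"rotation":[0,0,0],"offset":[0,0,0],"hand":0.015},
    {"rotation":[0,0,0],"offset":[0,0,0],"hand":0.015}
  ]
}}

```text
clock: 6.72
eef_pos: [661.9, 70.0, 29.1]
tool_rot: [-0.436, 0.9, -0.0, 0.001]
force: [0.6, -0.6, -2.2]
opening: 22.3
grasp_force: 39.8
```

```bash
python3 - <<'E'
from h import *
st(); im=get_image('wrist'); save(im,'w4.png'); print(read_state()['force'])
R_=rivets(im)
for x in R_: print(x)
print(fitc([x[1] for x in R_ if 65<x[2]<90]))
d=silhouettes('roller_a',im)
for d in d[:4]: print(d['p'],d['extent'],fit_roller(im,d['mask'],z=read_state()['eef_pos'][2]+8.1))
E
```

```text
t 6.725 pos [661.9  70.   29.1] x [-0.619 -0.785 -0.002] y [-0.785  0.619 -0.002] z [ 0.003  0.001 -1.   ] open 22.26060901203368 gf 39.76828157901764 q [-0.18  0.69 -0.02  1.72  0.02  0.74  2.26]
[ 0.82481919 -0.25391221 -2.25560593]
(array([98.6, 13.1]), array([663.8, -64.1]), 98.3, -9.9)
(array([141.1,  77.6]), array([668.5, -39.4]), 78.7, 0.4)
(array([ 91.8, 119.7]), array([696.1, -40.5]), 97.6, 13.7)
(array([310.4, 228.4]), array([656.7,  51.3]), 40.6, 23.0)
(array([308.7, 236.6]), array([659.8,  53.9]), 44.7, 23.1)
(array([232.9, 275. ]), array([700.2,  47. ]), 78.3, 0.2)
(array([624.89,  25.62, -92.15,  78.29]), np.float64(4.263256414560601e-14))
0.64 [299.2, 208.3, 361.3, 361.3] [662.26  70.88  51.75   0.97]
```

View pics/w4.png

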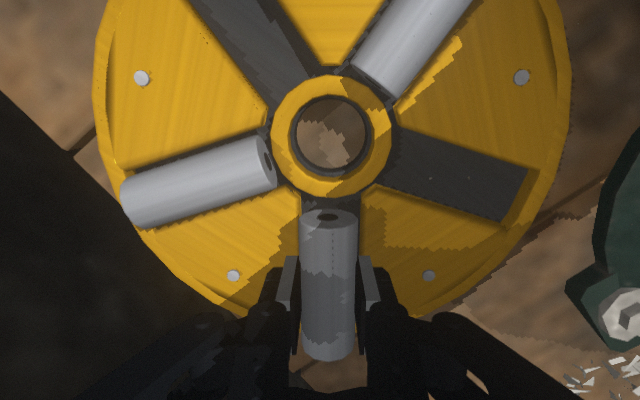

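Request:
{"op": "move_arm", "data": {
  "targets": [
    {"rotation":[0,0,0],"offset":[0.0005,0.0012,0.003],"hand":0.015},
    {"rotation":[0,0,0],"offset":[0,0,0.004],"hand":0.015},
    {"rotation":[0,0,0],"offset":[0,0,0],"hand":0.015},
    {"rotation":[0,0,0],"offset":[0,0,0],"hand":0.015}
  ]
}}

```text
clock: 7.32
eef_pos: [659.2, 70.1, 20.3]
tool_rot: [-0.436, 0.9, 0.0, 0.0]
force: [-0.2, -0.4, 0.5]
opening: 22.4
grasp_force: 40.9
```

Request:
{"op": "move_arm", "data": {
  "targets": [
    {"rotation":[0,0,0],"offset":[0,0,0],"hand":0.015},
    {"rotation":[0,0,0],"offset":[0,0,0],"hand":0.03},
    {"rotation":[0,0,0],"offset":[0,0,0],"hand":0.045},
    {"rotation":[0,0,0],"offset":[0,0,0],"hand":0.05},
    {"rotation":[0,0,0],"offset":[0,0,-0.02],"hand":0.05},
    {"rotation":[0,0,0],"offset":[0,0,-0.04],"hand":0.05},
    {"rotation":[0,0,0],"offset":[0,0,-0.05],"hand":0.05},
    {"rotation":[0,0,0],"offset":[0,0,-0.03],"hand":0.05}
  ]
}}

```text
clock: 8.32
eef_pos: [660.6, 70.2, 164.9]
tool_rot: [-0.436, 0.9, -0.001, 0.002]
force: [-1.1, 0.3, 0.5]
opening: 50.0
grasp_force: 0.0
```

```bash
python3 - <<'E'
from h import *
st(); im=get_image('wrist'); save(im,'w5.png')
R_=rivets(im)
for x in R_: print(x)
print(fitc([x[1] for x in R_ if 65<x[2]<90]))
for d in silhouettes('roller_a',im)[:4]: print(d['p'],d['extent'],fit_roller(im,d['mask'],z=22))
E
```

```text
t 8.325 pos [660.6  70.2 164.9] x [-0.619 -0.785 -0.004] y [-0.785  0.619 -0.003] z [ 0.005  0.001 -1.   ] open 50.03090810984475 gf 0.0 q [-0.18  0.52 -0.02  1.65  0.01  0.97  2.26]
(array([328.4,   1.7]), array([577.4, -34.6]), 77.0, 0.7)
(array([229.4,  81.4]), array([668.4, -39.2]), 78.5, 0.4)
(array([427.5,  81.4]), array([551.8,  52.9]), 77.8, 0.6)
(array([273.1, 193. ]), array([700.1,  47. ]), 78.2, 0.2)
(array([383.8, 193. ]), array([628.1, 103.8]), 77.8, 0.3)
(array([625.16,  25.98, -92.27,  77.84]), np.float64(0.5359915771527426))
0.71 [315.2, 149.4, 346.1, 227.8] [659.87  71.08  50.89   0.95]
```

View pics/w5.png

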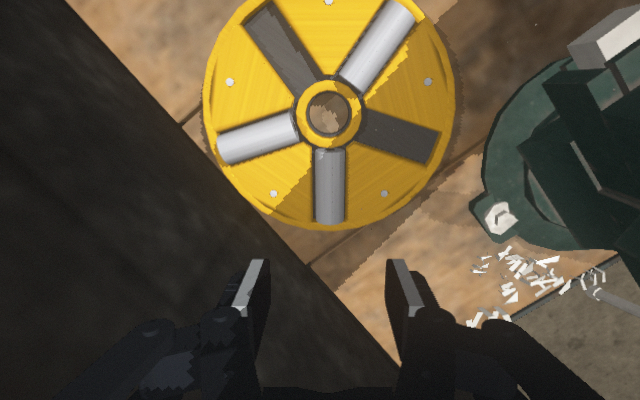

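```bash
python3 - <<'E'
from h import *
im=get_image('top')
for d in silhouettes('roller_a',im)[:5]: print('top',round(d['p'],2),d['extent'],fit_roller(im,d['mask']))
plan([655,-227,150],"83")
E
```

```text
top 0.65 [368.1, 161.1, 380.7, 185.9] [ 654.42 -227.57  171.9     0.92]
top 0.5 [367.6, 202.3, 393.0, 210.9] [ 569.02 -233.63   88.63    0.96]
top 0.48 [246.4, 168.4, 267.1, 185.2] [6.4689e+02 5.5280e+01 5.3110e+01 5.7000e-01]
dyaw -58.7 n 6
{"rotation":[-0.0, 0.0, 0.171],"offset":[0.0394, -0.03, 0.002],"hand":0.0854},
{"rotation":[-0.0, 0.0, 0.171],"offset":[0.0337, -0.0363, 0.0019],"hand":0.0854},
{"rotation":[-0.0, 0.0, 0.171],"offset":[0.027, -0.0415, 0.002],"hand":0.0854},
{"rotation":[-0.0, 0.0, 0.171],"offset":[0.0195, -0.0455, 0.0019],"hand":0.0854},
{"rotation":[-0.0, 0.0, 0.171],"offset":[0.0115, -0.0482, 0.002],"hand":0.0854},
{"rotation":[-0.0, 0.0, 0.171],"offset":[0.0031, -0.0494, 0.0019],"hand":0.0854}
```

Request:
{"op": "move_arm", "data": {
  "targets": [
    {"rotation":[0,0,0.171],"offset":[0.0395,-0.03,0.002],"hand":0.055},
    {"rotation":[0,0,0.171],"offset":[0.034,-0.0365,0.002],"hand":0.055},
    {"rotation":[0,0,0.171],"offset":[0.027,-0.0415,0.002],"hand":0.055},
    {"rotation":[0,0,0.171],"offset":[0.0195,-0.0455,0.002],"hand":0.055},
    {"rotation":[0,0,0.171],"offset":[0.0115,-0.048,0.002],"hand":0.055},
    {"rotation":[0,0,0.171],"offset":[0.003,-0.0495,0.002],"hand":0.055},
    {"rotation":[0,0,0],"offset":[0,0,0],"hand":0.055},
    {"rotation":[0,0,0],"offset":[0,0,0],"hand":0.055}
  ]
}}

```text
clock: 9.52
eef_pos: [653.9, -226.5, 147.1]
tool_rot: [0.061, 0.998, 0.001, -0.001]
force: [-0.4, 1.4, -0.7]
opening: 55.0
grasp_force: 0.0
```

```bash
python3 - <<'E'
from h import *
st(); im=get_image('wrist'); st(); save(im,'w6.png')
for d in silhouettes('roller_a',im)[:3]: print(d['p'],d['extent'],fit_roller(im,d['mask']))
im=get_image('wrist'); d=silhouettes('roller_a',im)[0]; v=fit_roller(im,d['mask']); print(v)
plan([v[0],v[1],4.5],v[2]+90,4)
E
```

```text
t 9.525 pos [ 653.9 -226.5  147.1] x [-0.993  0.121  0.002] y [0.121 0.993 0.001] z [-0.002  0.001 -1.   ] open 55.04707661907613 gf 0.0 q [ 0.07  0.6   0.26  1.6  -0.18  0.98  1.83]
t 9.575 pos [ 654.4 -225.5  147.3] x [-0.993  0.12   0.002] y [0.12  0.993 0.001] z [-0.002  0.002 -1.   ] open 55.009157949562365 gf 0.0 q [ 0.07  0.6   0.26  1.6  -0.18  0.98  1.83]
0.88 [308.0, 149.9, 342.2, 231.8] [ 654.66 -229.08  172.04    0.97]
[ 569.01 -234.48   86.5     0.96]
dyaw -86.6 n 4
{"rotation":[0.0, -0.0, 0.378],"offset":[0.021, -0.0049, 0.0359],"hand":0.0854},
{"rotation":[0.0, -0.0, 0.378],"offset":[0.0178, -0.0123, 0.0359],"hand":0.0854},
{"rotation":[0.0, -0.0, 0.378],"offset":[0.012, -0.0179, 0.0359],"hand":0.0854},
{"rotation":[0.0, -0.0, 0.378],"offset":[0.0044, -0.0211, 0.0358],"hand":0.0854}
```

View pics/w6.png

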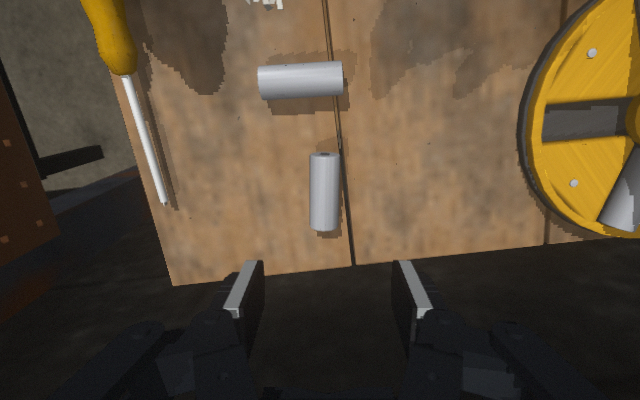

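Request:
{"op": "move_arm", "data": {
  "targets": [
    {"rotation":[0,0,0.018],"offset":[-0.0005,-0.0035,0.045],"hand":0.055},
    {"rotation":[0,0,0],"offset":[0,0,0.045],"hand":0.055},
    {"rotation":[0,0,0],"offset":[0,0,0.04],"hand":0.055},
    {"rotation":[0,0,0],"offset":[0,0,0.0115],"hand":0.055},
    {"rotation":[0,0,0],"offset":[0,0,0],"hand":0.055},
    {"rotation":[0,0,0],"offset":[0,0,0],"hand":0.055}
  ]
}}

```text
clock: 10.48
eef_pos: [656.1, -231.3, 8.9]
tool_rot: [0.07, 0.998, -0.0, 0.002]
force: [0.0, 0.0, 0.5]
opening: 54.8
grasp_force: 0.0
```

Request:
{"op": "move_arm", "data": {
  "targets": [
    {"rotation":[0,0,0],"offset":[0,0,0],"hand":0.015},
    {"rotation":[0,0,0],"offset":[0,0,0],"hand":0.015},
    {"rotation":[0,0,0],"offset":[0,0,0],"hand":0.015},
    {"rotation":[0,0,0],"offset":[0,0,0],"hand":0.015}
  ]
}}

```text
clock: 10.98
eef_pos: [655.5, -230.9, 8.2]
tool_rot: [0.07, 0.998, 0.0, 0.001]
force: [-1.2, 1.4, 5.4]
opening: 22.1
grasp_force: 39.0
```

```bash
python3 - <<'E'
from h import *
s=st(); s['eef_pos']=np.array(s['eef_pos'])+[0,0,60]
plan([622.9,-30,75],"-2.2",7,.015,s)
E
```

```text
t 10.975 pos [ 655.5 -230.9    8.2] x [-0.99   0.14  -0.002] y [0.14 0.99 0.  ] z [ 0.002 -0.    -1.   ] open 22.09545972813045 gf 38.95311892032623 q [ 0.1   0.77  0.22  1.65 -0.22  0.74  1.85]
dyaw -84.1 n 7
{"rotation":[0.0, 0.0, 0.21],"offset":[0.0086, 0.0278, -0.001],"hand":0.015},
{"rotation":[0.0, 0.0, 0.21],"offset":[0.0142, 0.0253, -0.001],"hand":0.015},
{"rotation":[0.0, 0.0, 0.21],"offset":[0.0192, 0.0218, -0.001],"hand":0.015},
{"rotation":[0.0, 0.0, 0.21],"offset":[0.0233, 0.0173, -0.001],"hand":0.015},
{"rotation":[0.0, 0.0, 0.21],"offset":[0.0265, 0.0121, -0.0009],"hand":0.015},
{"rotation":[0.0, 0.0, 0.21],"offset":[0.0284, 0.0063, -0.001],"hand":0.015},
{"rotation":[0.0, 0.0, 0.21],"offset":[0.0291, 0.0003, -0.0009],"hand":0.015}
```

Request:
{"op": "move_arm", "data": {
  "targets": [
    {"rotation":[0,0,0],"offset":[0,0,0],"hand":0.04},
    {"rotation":[0,0,0],"offset":[0,0,0.004],"hand":0.04},
    {"rotation":[0,0,0],"offset":[0,0,0],"hand":0.04},
    {"rotation":[0,0,0],"offset":[0,0,0],"hand":0.015},
    {"rotation":[0,0,0],"offset":[0,0,0],"hand":0.015},
    {"rotation":[0,0,0],"offset":[0,0,0],"hand":0.015},
    {"rotation":[0,0,0],"offset":[0,0,0],"hand":0.015}
  ]
}}

```text
clock: 11.85
eef_pos: [654.5, -230.9, 2.7]
tool_rot: [0.07, 0.998, 0.0, -0.0]
force: [0.3, 0.1, -0.4]
opening: 22.4
grasp_force: 39.2
```

```bash
python3 - <<'E'
from h import *
s=st(); s['eef_pos']=np.array(s['eef_pos'])+[0,0,60]
plan([622.9,-31,150],"-2.2",9,.015,s)
E
```

```text
t 11.85 pos [ 654.5 -230.9    2.7] x [-0.99  0.14  0.  ] y [0.14 0.99 0.  ] z [-0.  0. -1.] open 22.44735771369638 gf 39.20288443565369 q [ 0.1   0.77  0.22  1.66 -0.22  0.74  1.86]
dyaw -84.1 n 9
{"rotation":[-0.0, -0.0, 0.163],"offset":[0.0066, 0.0215, -0.0097],"hand":0.015},
{"rotation":[-0.0, -0.0, 0.163],"offset":[0.01, 0.0201, -0.0097],"hand":0.015},
{"rotation":[-0.0, -0.0, 0.163],"offset":[0.0131, 0.0183, -0.0097],"hand":0.015},
{"rotation":[-0.0, -0.0, 0.163],"offset":[0.0159, 0.0159, -0.0097],"hand":0.015},
{"rotation":[-0.0, -0.0, 0.163],"offset":[0.0183, 0.0131, -0.0097],"hand":0.015},
{"rotation":[-0.0, -0.0, 0.163],"offset":[0.0202, 0.0099, -0.0097],"hand":0.015},
{"rotation":[-0.0, -0.0, 0.163],"offset":[0.0215, 0.0065, -0.0097],"hand":0.015},
{"rotation":[-0.0, -0.0, 0.163],"offset":[0.0223, 0.003, -0.0097],"hand":0.015},
{"rotation":[-0.0, -0.0, 0.163],"offset":[0.0225, -0.0008, -0.0097],"hand":0.015}
```

Request:
{"op": "move_arm", "data": {
  "targets": [
    {"rotation":[0,0,0],"offset":[0,0,-0.06],"hand":0.015},
    {"rotation":[0,0,0.163],"offset":[0.0065,0.0215,-0.01],"hand":0.015},
    {"rotation":[0,0,0.163],"offset":[0.01,0.02,-0.01],"hand":0.015},
    {"rotation":[0,0,0.163],"offset":[0.013,0.0185,-0.01],"hand":0.015},
    {"rotation":[0,0,0.163],"offset":[0.016,0.016,-0.01],"hand":0.015},
    {"rotation":[0,0,0.163],"offset":[0.0185,0.013,-0.01],"hand":0.015}
  ]
}}

```text
clock: 12.6
eef_pos: [636.6, -118.6, 112.7]
tool_rot: [0.462, 0.887, -0.0, -0.0]
force: [-0.2, -0.7, -3.0]
opening: 22.3
grasp_force: 40.1
```

Request:
{"op": "move_arm", "data": {
  "targets": [
    {"rotation":[0,0,0.163],"offset":[0.02,0.01,-0.01],"hand":0.015},
    {"rotation":[0,0,0.163],"offset":[0.0215,0.0065,-0.01],"hand":0.015},
    {"rotation":[0,0,0.163],"offset":[0.0225,0.003,-0.01],"hand":0.015},
    {"rotation":[0,0,0.163],"offset":[0.0225,-0.001,-0.01],"hand":0.015},
    {"rotation":[0,0,0],"offset":[0,0,0],"hand":0.015},
    {"rotation":[0,0,0],"offset":[0,0,0],"hand":0.015},
    {"rotation":[0,0,0],"offset":[0,0,0],"hand":0.015}
  ]
}}

```text
clock: 13.48
eef_pos: [622.5, -32.1, 152.5]
tool_rot: [0.72, 0.694, -0.0, -0.0]
force: [0.3, -0.6, -3.3]
opening: 22.7
grasp_force: 40.1
```

```bash
cat > look.py <<'E'
from h import *
import sys
k=int(sys.argv[1]); dep=float(sys.argv[2])
for i in range(2):
    s=read_state(); im=get_image('wrist')
    P=[x[1] for x in rivets(im) if 70<x[2]<85 and abs(x[3])<4]; c,e=fitc(P); print('cage',c,round(e,2),len(P))
    a=np.radians(c[2]+72*(k-1)); T=c[:2]+58*np.array([np.cos(a),np.sin(a)])
    # roller nearest below the tool
    best=None
    for d in silhouettes('roller_a',im)[:5]:
        v=fit_roller(im,d['mask'],z=s['eef_pos'][2]+dep)
        if np.hypot(v[0]-s['eef_pos'][0],v[1]-s['eef_pos'][1])<20: best=v; break
    print('z',round(s['eef_pos'][2],1),'tcp',np.round(s['eef_pos'][:2],1),'target',np.round(T,1),np.round(np.degrees(a)%180,1),'roller',best)
    if best is not None:
        r=R.from_quat(s['tool_rot']).inv().apply([T[0]-best[0],T[1]-best[1],0]); print('shift tool mm',np.round(r,1),'dyaw deg',round(float((np.degrees(a)-best[2]+90)%180-90),1), 'az', round(-float(np.radians((np.degrees(a)-best[2]+90)%180-90)),3))
E
python3 look.py 1 8.8; python3 -c "
from h import *
st()"
```

```text
cage [625.    25.28 -92.27  77.65] 1.47 5
z 152.5 tcp [622.5 -32.1] target [622.7 -32.7] 87.7 roller [622.33 -31.88  87.57   0.97]
shift tool mm [-0.8  0.4  0. ] dyaw deg 0.2 az -0.003
cage [624.96  25.32 -92.24  77.7 ] 1.26 5
z 152.6 tcp [622.7 -31.9] target [622.7 -32.6] 87.8 roller [622.65 -32.04  87.77   0.95]
shift tool mm [-0.6  0.1  0. ] dyaw deg -0.0 az 0.0
t 13.675 pos [622.8 -31.5 152.7] x [ 0.038  0.999 -0.   ] y [ 0.999 -0.038 -0.   ] z [-0. -0. -1.] open 22.280228755506702 gf 40.069443583488464 q [-0.54  0.56  0.68  1.79 -0.42  0.94  0.29]
```

Aligned nearly perfectly; descend and check once more.

Request:
{"op": "move_arm", "data": {
  "targets": [
    {"rotation":[0,0,0],"offset":[0,0,0.045],"hand":0.015},
    {"rotation":[0,0,0],"offset":[0,0,0.045],"hand":0.015},
    {"rotation":[0,0,0],"offset":[0,0,0.03],"hand":0.015},
    {"rotation":[0,0,0],"offset":[0,0,0.005],"hand":0.015},
    {"rotation":[0,0,0],"offset":[0,0,0],"hand":0.015},
    {"rotation":[0,0,0],"offset":[0,0,0],"hand":0.015},
    {"rotation":[0,0,0],"offset":[0,0,0],"hand":0.015}
  ]
}}

```text
clock: 14.55
eef_pos: [623.7, -30.7, 29.0]
tool_rot: [0.72, 0.694, 0.001, 0.001]
force: [0.3, -0.6, -2.7]
opening: 22.8
grasp_force: 39.9
```

```bash
python3 look.py 1 8.8
```

```text
cage [624.87  25.54 -92.24  78.43] 0.08 4
z 29.0 tcp [623.7 -30.7] target [622.6 -32.4] 87.8 roller [623.55 -30.68  87.68   0.96]
shift tool mm [-1.8 -0.9 -0. ] dyaw deg 0.1 az -0.001
cage [624.88  25.5  -92.22  78.45] 0.07 4
z 28.6 tcp [623.3 -30.6] target [622.6 -32.5] 87.8 roller [623.19 -30.73  87.8    0.97]
shift tool mm [-1.7 -0.5 -0. ] dyaw deg -0.0 az 0.0
```

Request:
{"op": "move_arm", "data": {
  "targets": [
    {"rotation":[0,0,0],"offset":[-0.0017,-0.0006,0.002],"hand":0.015},
    {"rotation":[0,0,0],"offset":[0,0,0.005],"hand":0.015},
    {"rotation":[0,0,0],"offset":[0,0,0],"hand":0.015},
    {"rotation":[0,0,0],"offset":[0,0,0],"hand":0.015},
    {"rotation":[0,0,0],"offset":[0,0,0],"hand":0.015}
  ]
}}

```text
clock: 15.38
eef_pos: [622.1, -32.3, 20.7]
tool_rot: [0.72, 0.694, -0.0, -0.0]
force: [-0.7, 0.9, -2.2]
opening: 22.6
grasp_force: 40.1
```

```bash
python3 look.py 1 8.8
```

```text
cage [625.12  25.19 -92.45  78.66] 0.31 3
z 20.7 tcp [622.1 -32.3] target [622.6 -32.8] 87.6 roller [621.96 -32.32  87.79   0.97]
shift tool mm [-0.4  0.7 -0. ] dyaw deg -0.2 az 0.004
cage [625.12  25.19 -92.45  78.66] 0.31 3
z 20.7 tcp [622.1 -32.3] target [622.6 -32.8] 87.6 roller [621.96 -32.46  87.68   0.95]
shift tool mm [-0.3  0.7 -0. ] dyaw deg -0.1 az 0.002
```

Request:
{"op": "move_arm", "data": {
  "targets": [
    {"rotation":[0,0,0],"offset":[-0.0003,0.0004,0],"hand":0.015},
    {"rotation":[0,0,0],"offset":[0,0,0],"hand":0.03},
    {"rotation":[0,0,0],"offset":[0,0,0],"hand":0.045},
    {"rotation":[0,0,0],"offset":[0,0,0],"hand":0.05},
    {"rotation":[0,0,0],"offset":[0,0,-0.02],"hand":0.05},
    {"rotation":[0,0,0],"offset":[0,0,-0.04],"hand":0.05},
    {"rotation":[0,0,0],"offset":[0,0,-0.05],"hand":0.05},
    {"rotation":[0,0,0],"offset":[0,0,-0.03],"hand":0.05}
  ]
}}

```text
clock: 16.58
eef_pos: [623.7, -33.3, 164.8]
tool_rot: [0.72, 0.694, 0.001, 0.001]
force: [0.1, -0.3, 0.0]
opening: 50.0
grasp_force: 0.0
```

```bash
python3 - <<'E'
from h import *
s=st(); im=get_image('wrist'); save(im,'w7.png')
for d in silhouettes('roller_a',im)[:6]: print(d['p'],d['extent'],fit_roller(im,d['mask'],z=22))
plan([569,-234,150],"-3.5",5)
E
```

```text
t 16.575 pos [623.7 -33.3 164.8] x [0.038 0.999 0.   ] y [ 0.999 -0.038  0.004] z [ 0.004  0.    -1.   ] open 49.964109978798376 gf 0.0 q [-0.54  0.54  0.69  1.78 -0.42  0.96  0.28]
0.97 [310.2, 145.5, 344.5, 224.3] [622.83 -32.31  88.05   0.97]
0.94 [267.7, 346.5, 293.0, 385.4] [ 570.05 -228.74   85.34    0.66]
0.74 [335.9, 0.0, 411.1, 94.2] [659.32  70.83  52.18   0.97]
0.18 [216.4, 111.9, 300.3, 163.4] [569.26   9.97  15.5    0.97]
dyaw -1.3 n 5
{"rotation":[0.002, -0.0, 0.005],"offset":[-0.0405, -0.0097, 0.0031],"hand":0.0854},
{"rotation":[0.002, -0.0, 0.005],"offset":[-0.0406, -0.0095, 0.0031],"hand":0.0854},
{"rotation":[0.002, -0.0, 0.005],"offset":[-0.0406, -0.0093, 0.0031],"hand":0.0854},
{"rotation":[0.002, -0.0, 0.005],"offset":[-0.0406, -0.0091, 0.0032],"hand":0.0854},
{"rotation":[0.002, -0.0, 0.005],"offset":[-0.0407, -0.0089, 0.0031],"hand":0.0854}
```

View pics/w7.png

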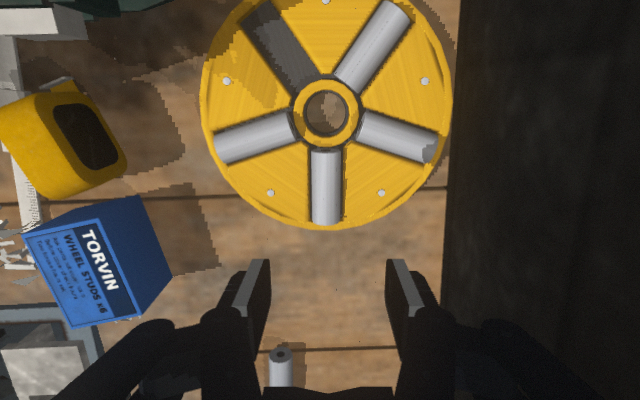

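Request:
{"op": "move_arm", "data": {
  "targets": [
    {"rotation":[0,0,0.006],"offset":[-0.0405,-0.0095,0.003],"hand":0.05},
    {"rotation":[0,0,0.006],"offset":[-0.0405,-0.0095,0.003],"hand":0.05},
    {"rotation":[0,0,0.006],"offset":[-0.0405,-0.0095,0.003],"hand":0.05},
    {"rotation":[0,0,0.005],"offset":[-0.0405,-0.009,0.003],"hand":0.05},
    {"rotation":[0,0,0],"offset":[-0.0405,-0.009,0.003],"hand":0.05},
    {"rotation":[0,0,0],"offset":[0,0,0],"hand":0.05},
    {"rotation":[0,0,0],"offset":[0,0,0],"hand":0.05},
    {"rotation":[0,0,0],"offset":[0,0,0],"hand":0.05}
  ]
}}

```text
clock: 17.68
eef_pos: [566.9, -231.0, 145.7]
tool_rot: [0.727, 0.686, 0.0, -0.0]
force: [0.8, 0.5, 0.4]
opening: 50.2
grasp_force: 0.0
```

```bash
python3 - <<'E'
from h import *
s=st(); im=get_image('wrist'); save(im,'w8.png')
for d in silhouettes('roller_a',im)[:6]: print(d['p'],d['extent'],fit_roller(im,d['mask'],z=12))
s=st(); plan([569,-234.5,3.5],"-3.5",4)
E
```

```text
t 17.675 pos [ 566.9 -231.   145.7] x [0.058 0.998 0.001] y [ 0.998 -0.058 -0.   ] z [ 0.     0.001 -1.   ] open 50.202915332606416 gf 0.0 q [-0.21  0.55  0.69  1.82 -0.43  0.92  0.61]
0.7 [315.7, 159.6, 344.0, 236.2] [ 569.08 -235.51   86.15    0.97]
t 17.775 pos [ 566.8 -231.3  145.8] x [0.058 0.998 0.   ] y [ 0.998 -0.058  0.   ] z [ 0.  0. -1.] open 50.29737728438121 gf 0.0 q [-0.21  0.55  0.69  1.82 -0.43  0.92  0.61]
dyaw -0.2 n 4
{"rotation":[0.0, -0.0, 0.001],"offset":[-0.0008, 0.0006, 0.0356],"hand":0.0854},
{"rotation":[0.0, -0.0, 0.001],"offset":[-0.0008, 0.0006, 0.0356],"hand":0.0854},
{"rotation":[0.0, -0.0, 0.001],"offset":[-0.0007, 0.0006, 0.0355],"hand":0.0854},
{"rotation":[0.0, -0.0, 0.001],"offset":[-0.0008, 0.0006, 0.0356],"hand":0.0854}
```

View pics/w8.png

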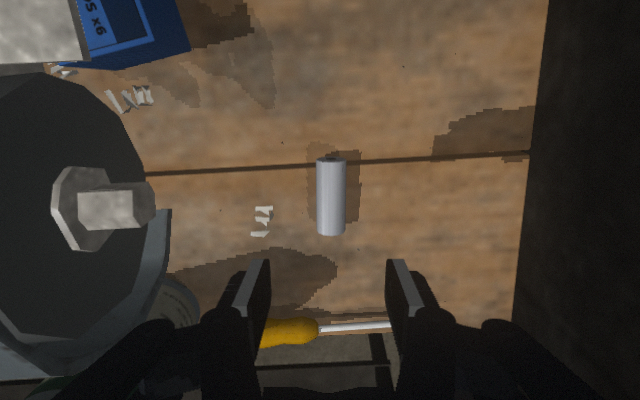

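Request:
{"op": "move_arm", "data": {
  "targets": [
    {"rotation":[0,0,0],"offset":[-0.0035,0.0024,0.045],"hand":0.05},
    {"rotation":[0,0,0],"offset":[0,0,0.045],"hand":0.05},
    {"rotation":[0,0,0],"offset":[0,0,0.04],"hand":0.05},
    {"rotation":[0,0,0],"offset":[0,0,0.01],"hand":0.05},
    {"rotation":[0,0,0],"offset":[0,0,0],"hand":0.05},
    {"rotation":[0,0,0],"offset":[0,0,0],"hand":0.05},
    {"rotation":[0,0,0],"offset":[0,0,0],"hand":0.05}
  ]
}}

```text
clock: 18.65
eef_pos: [569.5, -236.6, 7.3]
tool_rot: [0.728, 0.686, 0.001, 0.001]
force: [0.1, 0.5, 0.2]
opening: 50.4
grasp_force: 0.0
```

Request:
{"op": "move_arm", "data": {
  "targets": [
    {"rotation":[0,0,0],"offset":[0.001,0,0.0035],"hand":0.05},
    {"rotation":[0,0,0],"offset":[0,0,0],"hand":0.05},
    {"rotation":[0,0,0],"offset":[0,0,0],"hand":0.015},
    {"rotation":[0,0,0],"offset":[0,0,0],"hand":0.015},
    {"rotation":[0,0,0],"offset":[0,0,0],"hand":0.015},
    {"rotation":[0,0,0],"offset":[0,0,0],"hand":0.015},
    {"rotation":[0,0,0],"offset":[0,0,0],"hand":0.015}
  ]
}}

```text
clock: 19.52
eef_pos: [568.5, -235.3, 2.5]
tool_rot: [0.728, 0.686, 0.0, -0.0]
force: [-2.5, 1.1, 5.7]
opening: 22.4
grasp_force: 39.3
```

```bash
python3 - <<'E'
from h import *
s=st(); s['eef_pos']=np.array(s['eef_pos'])+[0,0,60]
plan([592.8,74,152],"33.8",10,.015,s)
E
```

```text
t 19.525 pos [ 568.5 -235.3    2.5] x [0.06  0.998 0.   ] y [ 0.998 -0.06   0.   ] z [ 0.  0. -1.] open 22.391052677159667 gf 39.34600532054901 q [-0.1   0.75  0.54  1.88 -0.59  0.68  0.73]
dyaw 37.2 n 10
{"rotation":[0.0, -0.0, -0.065],"offset":[0.031, 0.0006, -0.0089],"hand":0.015},
{"rotation":[0.0, -0.0, -0.065],"offset":[0.0309, 0.0026, -0.0089],"hand":0.015},
{"rotation":[0.0, -0.0, -0.065],"offset":[0.0307, 0.0046, -0.009],"hand":0.015},
{"rotation":[0.0, -0.0, -0.065],"offset":[0.0303, 0.0066, -0.0089],"hand":0.015},
{"rotation":[0.0, -0.0, -0.065],"offset":[0.0298, 0.0085, -0.009],"hand":0.015},
{"rotation":[0.0, -0.0, -0.065],"offset":[0.0292, 0.0104, -0.0089],"hand":0.015},
{"rotation":[0.0, -0.0, -0.065],"offset":[0.0285, 0.0123, -0.009],"hand":0.015},
{"rotation":[0.0, -0.0, -0.065],"offset":[0.0277, 0.0142, -0.0089],"hand":0.015},
{"rotation":[0.0, -0.0, -0.065],"offset":[0.0266, 0.0159, -0.009],"hand":0.015},
{"rotation":[0.0, -0.0, -0.065],"offset":[0.0256, 0.0176, -0.0089],"hand":0.015}
```

```bash
python3 - <<'E'
from h import *
s=read_state(); s['eef_pos']=np.array(s['eef_pos'])+[0,0,60]
plan([592.8,74,152],"-146.2",14,.015,s)
E
```

```text
dyaw -142.8 n 14
{"rotation":[-0.0, -0.0, 0.178],"offset":[0.0222, 0.0004, -0.0064],"hand":0.015},
{"rotation":[-0.0, -0.0, 0.178],"offset":[0.0219, -0.0035, -0.0064],"hand":0.015},
{"rotation":[-0.0, -0.0, 0.178],"offset":[0.0209, -0.0073, -0.0064],"hand":0.015},
{"rotation":[-0.0, -0.0, 0.178],"offset":[0.0193, -0.0109, -0.0064],"hand":0.015},
{"rotation":[-0.0, -0.0, 0.178],"offset":[0.017, -0.0142, -0.0064],"hand":0.015},
{"rotation":[-0.0, -0.0, 0.178],"offset":[0.0143, -0.017, -0.0064],"hand":0.015},
{"rotation":[-0.0, -0.0, 0.178],"offset":[0.011, -0.0192, -0.0064],"hand":0.015},
{"rotation":[-0.0, -0.0, 0.178],"offset":[0.0075, -0.0209, -0.0064],"hand":0.015},
{"rotation":[-0.0, -0.0, 0.178],"offset":[0.0036, -0.0219, -0.0064],"hand":0.015},
{"rotation":[-0.0, -0.0, 0.178],"offset":[-0.0003, -0.0221, -0.0064],"hand":0.015},
{"rotation":[-0.0, -0.0, 0.178],"offset":[-0.0042, -0.0218, -0.0064],"hand":0.015},
{"rotation":[-0.0, -0.0, 0.178],"offset":[-0.008, -0.0207, -0.0063],"hand":0.015},
{"rotation":[-0.0, -0.0, 0.178],"offset":[-0.0115, -0.0189, -0.0064],"hand":0.015},
{"rotation":[-0.0, -0.0, 0.178],"offset":[-0.0146, -0.0166, -0.0063],"hand":0.015}
```

Request:
{"op": "move_arm", "data": {
  "targets": [
    {"rotation":[0,0,0],"offset":[0,0,-0.06],"hand":0.015},
    {"rotation":[0,0,0.178],"offset":[0.022,0.0005,-0.0065],"hand":0.015},
    {"rotation":[0,0,0.178],"offset":[0.022,-0.0035,-0.0065],"hand":0.015},
    {"rotation":[0,0,0.178],"offset":[0.021,-0.0075,-0.0065],"hand":0.015},
    {"rotation":[0,0,0.178],"offset":[0.0195,-0.011,-0.0065],"hand":0.015},
    {"rotation":[0,0,0.178],"offset":[0.017,-0.014,-0.0065],"hand":0.015},
    {"rotation":[0,0,0.178],"offset":[0.0145,-0.017,-0.0065],"hand":0.015},
    {"rotation":[0,0,0.178],"offset":[0.011,-0.019,-0.0065],"hand":0.015}
  ]
}}

```text
clock: 20.52
eef_pos: [580.7, -79.4, 107.3]
tool_rot: [0.992, 0.129, -0.0, -0.0]
force: [0.2, -1.0, -2.5]
opening: 22.6
grasp_force: 40.7
```

```bash
python3 - <<'E'
from h import *
s=st(); plan([592.8,74,152],"-146.2",7,.015,s)
E
```

```text
t 20.525 pos [580.7 -79.4 107.3] x [ 0.967  0.256 -0.001] y [ 0.256 -0.967 -0.   ] z [-0.001 -0.    -1.   ] open 22.636763439688526 gf 40.670320987701416 q [-0.67  0.72  1.01  1.92 -0.76  0.94 -0.6 ]
dyaw -71.1 n 7
{"rotation":[0.0, 0.0, 0.177],"offset":[0.0073, -0.0207, -0.0064],"hand":0.015},
{"rotation":[0.0, 0.0, 0.177],"offset":[0.0035, -0.0217, -0.0064],"hand":0.015},
{"rotation":[0.0, 0.0, 0.177],"offset":[-0.0004, -0.022, -0.0064],"hand":0.015},
{"rotation":[0.0, 0.0, 0.177],"offset":[-0.0042, -0.0216, -0.0064],"hand":0.015},
{"rotation":[0.0, 0.0, 0.177],"offset":[-0.008, -0.0205, -0.0064],"hand":0.015},
{"rotation":[0.0, 0.0, 0.177],"offset":[-0.0114, -0.0188, -0.0064],"hand":0.015},
{"rotation":[0.0, 0.0, 0.177],"offset":[-0.0146, -0.0164, -0.0063],"hand":0.015}
```

Request:
{"op": "move_arm", "data": {
  "targets": [
    {"rotation":[0,0,0.177],"offset":[0.0075,-0.0205,-0.0065],"hand":0.015},
    {"rotation":[0,0,0.177],"offset":[0.0035,-0.0215,-0.0065],"hand":0.015},
    {"rotation":[0,0,0.177],"offset":[-0.0005,-0.022,-0.0065],"hand":0.015}
  ]
}}

```text
clock: 20.9
eef_pos: [585.7, -14.0, 126.8]
tool_rot: [0.991, -0.135, -0.0, 0.0]
force: [-0.6, -1.2, -3.3]
opening: 22.7
grasp_force: 40.6
```

```bash
python3 -c "
from h import *
s=st(); plan([592.8,74,152],'-146.2',None,.015,s)"
```

```text
t 20.9 pos [585.7 -14.  126.8] x [ 0.963 -0.268 -0.001] y [-0.268 -0.963  0.   ] z [-0.001 -0.    -1.   ] open 22.724753737733412 gf 40.648940205574036 q [-0.86  0.79  1.17  1.92 -0.85  1.05 -1.15]
dyaw -40.6 n 4
{"rotation":[0.0, 0.0, 0.177],"offset":[-0.0042, -0.0217, -0.0063],"hand":0.015},
{"rotation":[0.0, 0.0, 0.177],"offset":[-0.0079, -0.0206, -0.0063],"hand":0.015},
{"rotation":[0.0, 0.0, 0.177],"offset":[-0.0115, -0.0189, -0.0063],"hand":0.015},
{"rotation":[0.0, 0.0, 0.177],"offset":[-0.0146, -0.0165, -0.0063],"hand":0.015}
```

Request:
{"op": "move_arm", "data": {
  "targets": [
    {"rotation":[0,0,0.177],"offset":[-0.004,-0.0215,-0.0065],"hand":0.015},
    {"rotation":[0,0,0.177],"offset":[-0.008,-0.0205,-0.0065],"hand":0.015}
  ]
}}

```text
clock: 21.15
eef_pos: [589.0, 29.7, 139.7]
tool_rot: [0.951, -0.308, -0.0, 0.0]
force: [0.1, -0.5, -2.8]
opening: 22.6
grasp_force: 40.6
```

```bash
python3 -c "
from h import *
s=st(); plan([592.8,74,152],'-146.2',None,.015,s)"
```

```text
t 21.15 pos [589.   29.7 139.7] x [ 0.811 -0.586 -0.001] y [-0.586 -0.811  0.001] z [-0.001 -0.    -1.   ] open 22.62310570420865 gf 40.64758121967316 q [-0.96  0.85  1.27  1.9  -0.91  1.13 -1.53]
dyaw -20.4 n 2
{"rotation":[0.0, 0.0, 0.178],"offset":[-0.0114, -0.019, -0.0061],"hand":0.015},
{"rotation":[0.0, 0.0, 0.178],"offset":[-0.0147, -0.0168, -0.0062],"hand":0.015}
```

Request:
{"op": "move_arm", "data": {
  "targets": [
    {"rotation":[0,0,0.178],"offset":[-0.0115,-0.019,-0.006],"hand":0.015},
    {"rotation":[0,0,0.178],"offset":[-0.0145,-0.017,-0.006],"hand":0.015},
    {"rotation":[0,0,0],"offset":[0,0,0],"hand":0.015},
    {"rotation":[0,0,0],"offset":[0,0,0],"hand":0.015},
    {"rotation":[0,0,0],"offset":[0,0,0],"hand":0.015}
  ]
}}

```text
clock: 21.78
eef_pos: [592.7, 72.0, 152.1]
tool_rot: [0.883, -0.469, -0.0, -0.0]
force: [0.2, -0.3, -3.6]
opening: 21.9
grasp_force: 40.6
```

```bash
python3 look.py 4 9; python3 - <<'E'
from h import *
st(); im=get_image('side'); save(im,'s2.png')
E
```

```text
cage [624.74  26.08 -92.18  77.74] 1.01 5
z 152.1 tcp [592.7  72. ] target [592.5  74.3] 123.8 roller [592.09  73.39 124.08   0.96]
shift tool mm [-0.5 -0.8  0. ] dyaw deg -0.3 az 0.005
cage [624.82  26.14 -92.19  77.76] 0.97 5
z 152.3 tcp [592.9  72.2] target [592.5  74.3] 123.8 roller [592.26  73.53 123.68   0.96]
shift tool mm [-0.5 -0.7  0. ] dyaw deg 0.1 az -0.002
t 21.975 pos [593.   72.5 152.3] x [ 0.56  -0.829 -0.   ] y [-0.829 -0.56  -0.   ] z [ 0.  0. -1.] open 22.3855646768358 gf 40.64850926399231 q [-1.05  0.91  1.35  1.87 -0.97  1.22 -1.91]
```

View pics/s2.png

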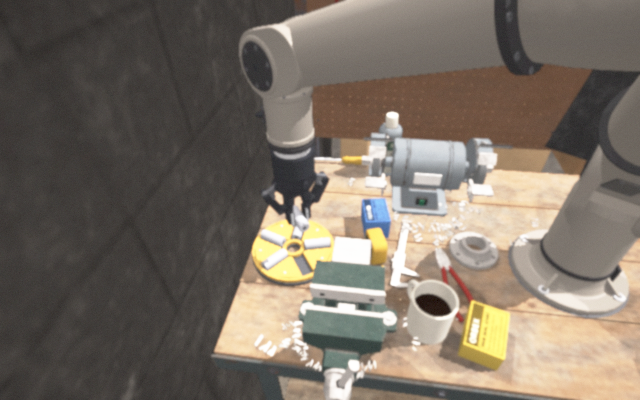

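Request:
{"op": "move_arm", "data": {
  "targets": [
    {"rotation":[0,0,0],"offset":[-0.0005,-0.0005,0.04],"hand":0.015},
    {"rotation":[0,0,0],"offset":[0,0,0.035],"hand":0.015},
    {"rotation":[0,0,0],"offset":[0,0,0.035],"hand":0.015},
    {"rotation":[0,0,0],"offset":[0,0,0.015],"hand":0.015},
    {"rotation":[0,0,0],"offset":[0,0,0],"hand":0.015},
    {"rotation":[0,0,0],"offset":[0,0,0],"hand":0.015},
    {"rotation":[0,0,0],"offset":[0,0,0],"hand":0.015}
  ]
}}

```text
clock: 22.9
eef_pos: [594.1, 73.7, 28.6]
tool_rot: [0.883, -0.469, 0.001, -0.001]
force: [0.4, -0.5, -2.9]
opening: 22.5
grasp_force: 40.6
```

```bash
python3 look.py 4 9; python3 -c "
from h import *
st()"
```

```text
cage [624.9   25.78 -92.17  78.47] 0.11 4
z 28.6 tcp [594.1  73.7] target [592.6  74. ] 123.8 roller [593.32  75.08 124.02   0.97]
shift tool mm [ 0.5  1.2 -0. ] dyaw deg -0.2 az 0.003
cage [624.85  25.79 -92.15  78.45] 0.02 4
z 28.1 tcp [593.7  73.8] target [592.5  74. ] 123.8 roller [593.1   75.06 123.98   0.97]
shift tool mm [ 0.6  1.1 -0. ] dyaw deg -0.1 az 0.002
t 23.1 pos [593.5  73.9  27.7] x [ 0.56  -0.828  0.   ] y [-0.828 -0.56  -0.001] z [ 0.001  0.    -1.   ] open 22.906380571721154 gf 40.57953357696533 q [-0.97  1.04  1.17  1.93 -1.15  1.05 -1.81]
```

Request:
{"op": "move_arm", "data": {
  "targets": [
    {"rotation":[0,0,0],"offset":[0.0005,0.001,0.002],"hand":0.015},
    {"rotation":[0,0,0],"offset":[0,0,0.005],"hand":0.015},
    {"rotation":[0,0,0],"offset":[0,0,0],"hand":0.015},
    {"rotation":[0,0,0],"offset":[0,0,0],"hand":0.015},
    {"rotation":[0,0,0],"offset":[0,0,0],"hand":0.015}
  ]
}}

```text
clock: 23.72
eef_pos: [592.7, 72.6, 20.3]
tool_rot: [0.883, -0.469, 0.0, 0.0]
force: [-0.4, 0.7, -0.3]
opening: 22.1
grasp_force: 42.3
```

```bash
python3 look.py 4 9
```

```text
cage [624.82  25.79 -92.19  78.47] 0.03 3
z 20.3 tcp [592.7  72.6] target [592.5  74. ] 123.8 roller [592.07  73.9  124.18   0.97]
shift tool mm [ 0.2 -0.4  0. ] dyaw deg -0.4 az 0.006
cage [624.88  25.79 -92.19  78.52] 0.08 3
z 20.3 tcp [592.7  72.7] target [592.6  74. ] 123.8 roller [592.19  73.85 124.09   0.96]
shift tool mm [ 0.1 -0.4  0. ] dyaw deg -0.3 az 0.005
```

Request:
{"op": "move_arm", "data": {
  "targets": [
    {"rotation":[0,0,0],"offset":[0,-0.0003,0],"hand":0.015},
    {"rotation":[0,0,0],"offset":[0,0,0],"hand":0.03},
    {"rotation":[0,0,0],"offset":[0,0,0],"hand":0.045},
    {"rotation":[0,0,0],"offset":[0,0,0],"hand":0.05},
    {"rotation":[0,0,0],"offset":[0,0,-0.02],"hand":0.05},
    {"rotation":[0,0,0],"offset":[0,0,-0.04],"hand":0.05},
    {"rotation":[0,0,0],"offset":[0,0,-0.05],"hand":0.05},
    {"rotation":[0,0,0],"offset":[0,0,-0.03],"hand":0.05}
  ]
}}

```text
clock: 24.92
eef_pos: [593.7, 72.2, 164.1]
tool_rot: [0.883, -0.469, 0.001, -0.001]
force: [0.1, 0.1, -0.0]
opening: 50.1
grasp_force: 0.0
```

```bash
python3 - <<'E'
from h import *
s=st(); im=get_image('wrist'); save(im,'w9.png')
c=np.array([624.95,25.8])
for k in range(5):
    a=np.radians(-92.2+72*(k-1)); print('pocket',k,np.round(c+58*np.array([np.cos(a),np.sin(a)]),1))
for d in silhouettes('roller_a',im)[:6]+silhouettes('set_a',im)[:6]: print(round(d['p'],2),d['extent'],fit_roller(im,d['mask'],z=22))
E
```

```text
t 24.925 pos [593.7  72.2 164.1] x [ 0.559 -0.829  0.002] y [-0.829 -0.559 -0.003] z [ 0.003  0.    -1.   ] open 50.06939446122891 gf 0.0 q [-1.05  0.9   1.36  1.86 -0.95  1.23 -1.92]
pocket 0 [569.1  10. ]
pocket 1 [622.7 -32.2]
pocket 2 [679.4   5.8]
pocket 3 [660.8  71.4]
pocket 4 [592.7  74. ]
0.93 [311.7, 149.2, 343.7, 227.9] [592.47  74.09 123.89   0.97]
0.72 [338.0, 1.9, 419.2, 94.3] [622.68 -31.87  87.53   0.96]
0.67 [220.6, 114.5, 302.3, 166.5] [659.16  70.47  51.62   0.95]
0.85 [246.0, 4.3, 315.2, 91.9] [679.19   5.76 159.52   0.97]
0.8 [359.7, 109.4, 444.4, 167.2] [569.57  10.03  15.85   0.96]
```

View pics/w9.png

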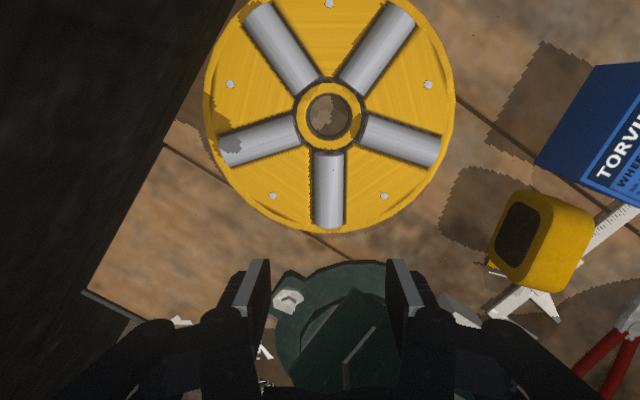

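All five pockets hold rollers, each lying flat within about 2 mm of its pocket point, and the gripper is clear.

```bash
python3 -c "
from station import *
print(hand_in())"
```

```text
the job is handed in; nothing more can be done
None
```

I placed the three loose rollers in pockets 1, 3 and 4 and handed the job in at about 25 s of the 61 s allowed; the last camera check showed all five rollers flat and within about 2 mm of their pocket points, but the hand-in returned no verdict.

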